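# Close the gift box and slide it under the counter riser

### The arm

A 6-joint arm with a two-finger parallel gripper is mounted at the origin on the work surface. World frame = base frame: x ahead of the robot, y to its left, z up, the work surface at z = 0. Lengths are in m, angles in degrees, forces in N, time in s.
With the tool pointing down it reaches from about 0.375 to 0.975 m from the base axis. Payload 3.8 kg.
Tool frame: the origin (TCP) lies on the mounting face of the last link; the fingertips stand 173 mm ahead of it and the grasp point (between the pads) lies 155 mm ahead of it; z points along the fingers, y is the line along which they close (so a half turn about z gives the same grasp; the last joint's range is limited). The gripper opens to 85 mm and grips with 20 to 120 N. Pads are 22 mm wide; open, the fingers measure 114 mm over their backs; the gripper's body (76 mm by 85 mm) begins 54 mm behind the grasp point. The pads swing forward as they close: fully open they stand 13 mm farther back than shut.
Start: joints at [63.203, 15.12, 91.902, -0, 72.978, -2.114], TCP at [0.282, 0.613, 0.405] pointing down, gripper open.
Joint ranges: [-150.88, 150.88], [-54.13, 125.18], [17.81, 147.31], [-75.09, 255.09], [0, 152.58], [-146.25, 146.25]. Speed limits (degrees/s): [147.25, 147.25, 180, 180, 180, 180].

### API

Orientations are given as [roll, pitch, yaw] about the fixed x, y, z axes, in that order (R = Rz(yaw) Ry(pitch) Rx(roll)).
In Python, from cell import * gives the robot as it stands. The module is installed in compiled form; this text tells all that it offers.
- The arm moves only by the shell command python3 -m jog 'ROWS' [FORCE]. ROWS is text: rows parted by semicolons, each of 7 numbers parted by spaces: the opening, from 0 (shut) to 1 (fully open), then the shift along the world's x, y, z in cm, then the turn, a rotation vector about the world's x, y, z in degrees. In form: jaw tx ty tz rx ry rz; .... A call has 1 to 10 rows; each row shifts and turns the commanded pose from where the row before left it; what a row does not reach is not made up. A row lasts 1/8 s, in which the tool goes at most 62.5 mm and 10.7 degrees, less where a joint would pass 70% of its speed; a pose out of reach is approached as far as the arm can. A call with a gripper value outside its range is refused whole. The fingers move at their own pace and stop on an object; FORCE is the grip in N (left out, the last holds). Time passes only in rows, so rows that do not move let the fingers close. It gives the time, the measured TCP pose, the force, the opening and the grip force at its end, in the units of the state.
- get_state(): the state, without advancing time (a new reading comes with each control period).
- read_camera(name): name is "side" or "top" or "wrist"; returns (picture, depth): 400x640x3 uint8, red, green, blue; 400x640 float32, m along the optical axis (not along the pixel's ray), 0 where there is no reading.
- camera_info(name): a dict with "mtx" (3x3 intrinsics, pixels), "rvec" (rotation vector, rad) and "tvec" (3), from world to camera coordinates, as OpenCV has them. Camera axes: x right, y down, z forward; pixel columns grow to the right and rows downward; lengths in m; the calibration is good to about 2 mm. The wrist camera is an equidistant fisheye: a pixel r from the principal point sees the ray r / f radians off the axis. A picture is of the moment at which its call begins: read the wrist's pose just before it. camera_info takes no time and is no camera call; for the wrist camera it gives the pose at the moment of the call.
- finish_job(): hands the job in; it is judged then, once.
The state is a dict: "time_s": time; "joint_positions": joint angles; "dq": joint speeds; "joint_efforts": joint torques, N m; "tool_pos": TCP position; "tcp_rot": TCP orientation; "force": force on the tool from outside, world axes, zero at the start; "wrist_torque": the same for the moment, N m; "opening": finger opening in m; "grip_force": force on a finger pad.
Only numpy, scipy, OpenCV 4.12 (cv2) and the standard library are available. Lean on these libraries where they do the work, as an engineer would, in place of code of your own. Each camera call takes 0.05 s, during which the arm holds its last target. There are 200 camera calls.

### The job

The lid of the white gift box is standing proud of its base, often crooked, with the gold neck showing. Press the lid down until it is fully home and level all round, then slide the closed box along the desk, without lifting it, under the low riser until it is square against the riser's back bar. Do not knock over or shift the other things on the desk, and leave the riser where it stands.

Things in the scene. Friction and masses are not known exactly. Their poses are not given: they have to be found in the camera images.
- giftbox: White rectangular gift box, loose, 0.45 to 0.75 kg with lid; 100 mm along its own x, 140 mm along its own y, 60 mm tall when the lid is home. Origin: centre of its underside, z up. The base is the lowest 36 mm; above it a slightly smaller gold neck shows where the lid is not home. Its +x face looks to the riser, turned by up to 19 degrees; it starts 125 to 155 mm in front of the riser's origin.
- lid_left (a point): Point on the lid's top, 66 mm from its middle towards the box's +y end: 60 mm above the desk when that end is home, 3 to 18 mm higher at the start. The lid is a stiff white cap, 100 x 140 x 24 mm, that moves on the neck with stiff friction: it stays where it is left, does not come off, and takes about 5 to 12 N to push down.
- lid_right (a point): The same point at the lid's other end, 66 mm from its middle towards the box's -y end. Either end may be the higher one; a press near an end brings that end down onto the base.
- lid_rise (a joint): Height of the lid's middle above its seated position, m: 0 = home; 0.008 to 0.013 at the start.
- lid_tilt (a joint): Tilt of the lid about the box's x axis, rad: 0 = level, positive = the box's +y end is higher; -0.07 to 0.07 at the start.
- riser: Low display riser, 12 kg, on the desk: white board 85 mm deep (own x), 400 mm wide (own y), 10 mm thick, underside 66 mm and top 76 mm above the desk, on brass end panels 376 mm apart. Open at its front (-x). Origin: on the desk, 30 mm behind the board's front edge, half-way across; x to the back, z up. A box pushed in along +x and home leaves its front 25 mm out in front of the board.
- riser_stop (a point): Middle of the front face of the riser's back bar (a brass bar 25 mm tall on the desk, along the whole width), 45 mm behind the riser's origin. The box is fully in when its back face touches this bar, its middle then being 50 mm in front of this point along the riser's x.
- pen_pot: Bystander: white square pen pot, 80 x 80 x 95 mm, pens to 155 mm, beside the riser's +y end. Origin under its centre.
- tape_roll: Bystander: roll of brown packing tape lying flat, 110 mm across, 48 mm tall, in front of the riser's -y end. Origin under its centre.
- perfume: Bystander: small amber flacon, 40 mm across, 85 mm tall, standing on top of the riser at its +y end, 165 mm from the middle. Origin under its centre.
Not all that is in view belongs to the job. What is shaped like the giftbox but green or turquoise is not meant.

How it is judged:
By the outcome, as a careful person would: the job done as asked, in the order asked, and still so for the second after the job is handed in, with the robot touching nothing.
It also fails if it takes over 54 s, if anything falls off the work surface, if the arm or the gripper's body presses on something with over 40 N, if the wrist force passes 120 N, or if a joint passes its speed limit or range.

## Working session

There is one attempt and no reset: what is moved stays moved. The work goes in short steps, Python scripts to look and compute and a shell command to move; the robot and the scene stay as the last step left them, time stands still between calls to the robot, and variables do not carry over. Pictures are saved under pics/ and viewed, at most 10 in all, crops included, and the job is handed in when it is done.

```bash
mkdir -p pics; cat > h.py <<'E'
from cell import *
import numpy as np, cv2
def cloud(name):
    im,d=read_camera(name); c=camera_info(name)
    K=np.array(c["mtx"],float);R=cv2.Rodrigues(np.array(c["rvec"],float))[0];t=np.array(c["tvec"],float).ravel()
    v,u=np.mgrid[:400,:640]
    p=np.stack([(u-K[0,2])/K[0,0]*d,(v-K[1,2])/K[1,1]*d,d],-1)
    P=(p-t)@R
    P[d==0]=np.nan
    return im,P
E
python3 - <<'E'
from h import *
s=get_state();print(s)
for n in("top","side"):
    im,P=cloud(n);cv2.imwrite(f"pics/{n}1.png",im[...,::-1]);np.savez(f"{n}1.npz",im=im,P=P)
E
```

```text
{'time_s': 0.0, 'joint_positions': array([ 6.32032125e+01,  1.51673017e+01,  9.19804933e+01,  5.68720930e-04,
        7.29758321e+01, -2.11552025e+00]), 'dq': array([-0.03484253, -0.04454454, -0.02226402, -0.07957051,  0.08499576,
       -0.06930999]), 'joint_efforts': array([-8.20067180e-04, -5.15118134e+01, -3.67310643e+01,  1.65000561e-04,
        1.31301544e-02, -1.17035844e-05]), 'tool_pos': array([0.28172083, 0.61302559, 0.40339061]), 'tcp_rot': array([-1.79876477e+02, -5.10668474e-03,  1.55318560e+02]), 'force': array([ 0.24963548,  0.27114477, -0.05627399]), 'wrist_torque': array([ 0.01612156,  0.01950332, -0.02234134]), 'grip_force': 0.0, 'opening': 0.08509889811370376}
```

View pics/top1.png

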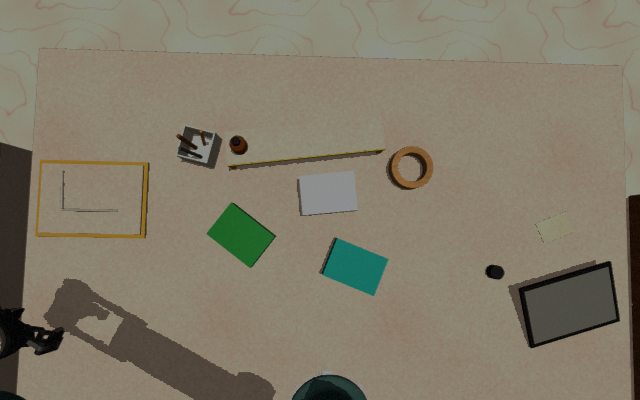

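View pics/side1.png

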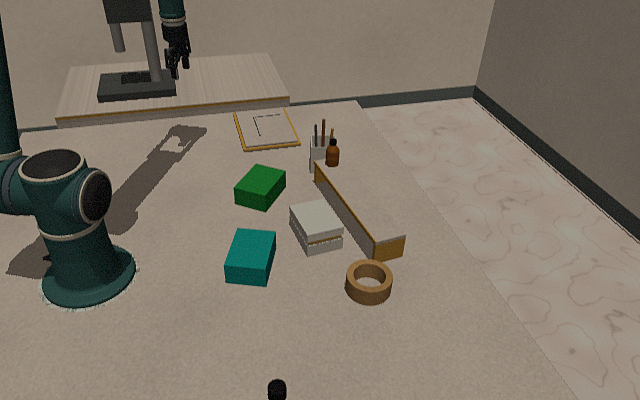

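The top view shows the white box at about (328,193), the riser's front edge running (230,167)–(384,152), tape at (411,168), pot at (198,146) and flacon at (238,145). The side view shows the lid proud, with the near (-y) end showing the gap. The green and turquoise boxes are decoys.

```bash
python3 - <<'E'
from h import *
z=np.load("top1.npz");im=z["im"].astype(int);P=z["P"]
v,u=np.mgrid[:400,:640]
print("desk z",np.nanmedian(P[300:330,400:450,2]))
def rect(m,n):
    Q=P[m];Q=Q[np.isfinite(Q).all(1)]
    print(n,len(Q),"z",np.percentile(Q[:,2],[2,50,98]).round(4),cv2.minAreaRect((Q[:,:2]*1000).astype(np.float32)))
    return Q
m=(u>290)&(u<365)&(v>165)&(v<222)&(P[...,2]>.05)
Q=rect(m,"box")
A=np.c_[Q[:,:2]-Q[:,:2].mean(0),np.ones(len(Q))];k=np.linalg.lstsq(A,Q[:,2],rcond=None)[0];print("plane",k,Q.mean(0), "std",np.std(Q[:,2]-A@k))
m=(u>215)&(u<392)&(v>100)&(v<175)&(P[...,2]>.06)&(P[...,2]<.09)
Q=rect(m,"riser")
for n,(a,b,c,d) in dict(pot=(170,222,115,170),tape=(385,440,140,195),perf=(226,250,130,156)).items():
    rect((u>a)&(u<b)&(v>c)&(v<d)&(P[...,2]>(.1 if n=="perf" else .03)),n)
for n,(a,b,c,d) in dict(green=(200,280,195,270),turq=(315,395,230,300)).items():
    rect((u>a)&(u<b)&(v>c)&(v<d)&(P[...,2]>.03),n)
z=np.load("side1.npz");im2=z["im"];P2=z["P"]
m=(P2[...,2]>.063)&(np.arange(640)[None]>285)&(np.arange(640)[None]<346)&(np.arange(400)[:,None]>195)&(np.arange(400)[:,None]<258)
Q=P2[m];print("side",len(Q),cv2.minAreaRect((Q[:,:2]*1000).astype(np.float32)),Q[:,2].min(),Q[:,2].max())
A=np.c_[Q[:,:2]-Q[:,:2].mean(0),np.ones(len(Q))];k=np.linalg.lstsq(A,Q[:,2],rcond=None)[0];print("plane",k,Q.mean(0))
cv2.imwrite("pics/crop.png",cv2.resize(im2[140:300,220:420,::-1],None,fx=4,fy=3.75)[:600])
E
```

```text
desk z -0.0003794925324896161
box 2203 z [0.0634 0.0695 0.0754] ((574.17041015625, 17.588077545166016), (100.54865264892578, 140.1121368408203), 6.531500339508057)
plane [ 0.00846322 -0.04658734  0.06941921] [0.57366109 0.01762284 0.06941921] std 0.0023367746412178802
riser 5391 z [0.0703 0.0761 0.0807] ((676.054443359375, 87.76887512207031), (143.00587463378906, 424.7535400390625), 7.533553600311279)
pot 885 z [0.0321 0.0814 0.1543] ((685.7202758789062, 348.85601806640625), (82.31229400634766, 80.37427520751953), 76.77365112304688)
tape 827 z [0.0327 0.0472 0.0523] ((647.4756469726562, -199.59097290039062), (108.45836639404297, 108.26354217529297), 29.71550178527832)
perf 244 z [0.1049 0.1351 0.1639] ((682.3178100585938, 240.29917907714844), (37.051727294921875, 37.52471923828125), 68.71664428710938)
green 2277 z [0.0544 0.0601 0.0648] ((463.4085693359375, 235.9359893798828), (140.41064453125, 100.60648345947266), 53.347415924072266)
turq 2249 z [0.0547 0.0599 0.0644] ((389.3161926269531, -55.23692321777344), (140.98272705078125, 99.9150161743164), 68.99563598632812)
side 1377 ((601.4129638671875, 19.333019256591797), (156.97976684570312, 147.34957885742188), 6.058806896209717) 0.06300161647067996 0.08180529823295421
plane [ 0.02070176 -0.02959021  0.06974565] [0.57662242 0.01089343 0.06974565]
```

View pics/crop.png

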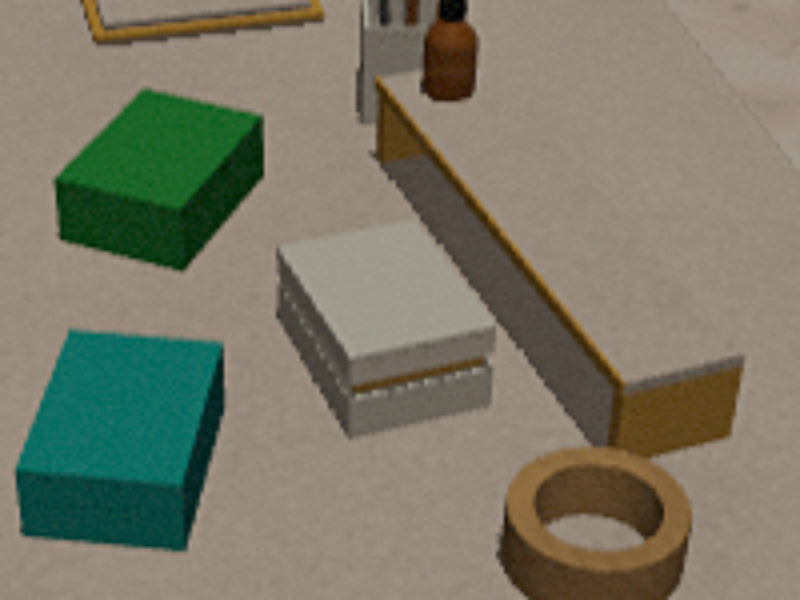

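The crop confirms the right (-y) end is higher: gold neck showing there, left end less so. Next I need the riser pose.

```bash
python3 - <<'E'
from h import *
import scipy.ndimage as nd
z=np.load("top1.npz");P=z["P"]
v,u=np.mgrid[:400,:640]
Z=nd.median_filter(np.nan_to_num(P[...,2]),5)
m=(u>222)&(u<390)&(v>100)&(v<175)&(Z>.06)&(Z<.086)
m=nd.binary_opening(m,iterations=2)
Q=P[m][:,:2]*1000
print(cv2.minAreaRect(Q.astype(np.float32)))
# edges by scanning columns
f=[];b=[]
for c in range(255,375):
    r=np.where(m[:,c])[0]
    f.append(P[r.max(),c]);b.append(P[r.min(),c])
for e in(f,b):
    e=np.array(e)*1000;k=np.polyfit(e[:,1],e[:,0],1);r=e[:,0]-np.polyval(k,e[:,1]);g=abs(r)<3*1.5*np.median(abs(r));k=np.polyfit(e[g,1],e[g,0],1);print("x=ky+c",k,np.degrees(np.arctan(k[0])),r.std())
L=[];R=[]
for r in range(142,152):
    c=np.where(m[r])[0];L.append(P[r,c.min(),:2]);R.append(P[r,c.max(),:2])
print(np.round(np.array(R)*1000)[:, :].tolist(),np.round(np.array(L)*1000).tolist())
zz=P[(v>140)&(v<150)&(u>300)&(u<360)];print(np.median(zz[:,2]))
E
```

```text
((700.4324951171875, 79.22228240966797), (89.00828552246094, 394.8328552246094), 8.784346580505371)
x=ky+c [-1.32834111e-01  6.70502946e+02] -7.566537838964082 0.3852415754240234
 ** On entry to DLASCL parameter number  4 had an illegal value
 ** On entry to DLASCL parameter number  4 had an illegal value
 ** On entry to DLASCL parameter number  4 had an illegal value
 ** On entry to DLASCL parameter number  4 had an illegal value
 ** On entry to DLASCL parameter number  5 had an illegal value
 ** On entry to DLASCL parameter number  4 had an illegal valueTraceback (most recent call last):
  File "<stdin>", line 16, in <module>
    c, resids, rank, s = lstsq(lhs, rhs, rcond)
                         ~~~~~^^^^^^^^^^^^^^^^^
    x, resids, rank, s = _umath_linalg.lstsq(a, b, rcond,
                         ~~~~~~~~~~~~~~~~~~~^^^^^^^^^^^^^
                                             signature=signature)
                                             ^^^^^^^^^^^^^^^^^^^^
    raise LinAlgError("SVD did not converge in Linear Least Squares")
numpy.linalg.LinAlgError: SVD did not converge in Linear Least Squares
```

```bash
python3 -m jog '1 2.9 -5.9 0 0 0 3.1;1 2.9 -5.9 0 0 0 3.1;1 2.9 -5.9 0 0 0 3.1;1 2.9 -5.9 0 0 0 3.1;1 2.9 -5.9 0 0 0 3.1;1 2.9 -5.9 -0.5 0 0 3.1;1 2.9 -5.9 -1 0 0 3.1;1 2.9 -5.9 -2 0 0 3.1;1 2.9 -5.9 -2 0 0 3.1;1 2.9 -5.9 -2 0 0 3.1'
```

```text
time_s: 1.35
tool_pos: [0.554, 0.0586, 0.3352]
tcp_rot: [180.0, 0.0, -173.6]
force: [0.7, -0.1, -0.6]
opening: 0.0851
grip_force: 0.0
```

```bash
python3 -m jog '1 0.2 -0.5 -2 0 0 0;1 0 0 -2.5 0 0 0;1 0 0 -1.5 0 0 0;1 0 0 0 0 0 0;1 0 0 0 0 0 0'; python3 - <<'E'
from h import *
im,_=read_camera("wrist");cv2.imwrite("pics/w.png",im[...,::-1])
im,_=read_camera("side");cv2.imwrite("pics/s2.png",cv2.resize(im[120:280,220:420,::-1],None,fx=3,fy=3))
E
```

```text
time_s: 1.98
tool_pos: [0.5558, 0.0562, 0.2767]
tcp_rot: [180.0, 0.1, -173.6]
force: [0.4, 0.6, 0.8]
opening: 0.0855
grip_force: 0.0
```

View pics/s2.png

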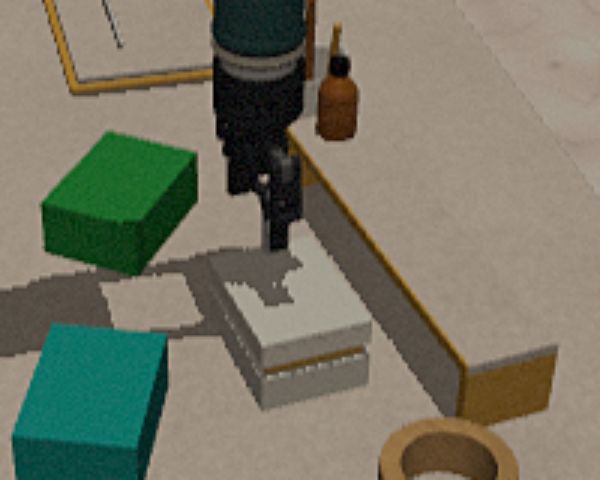

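View pics/w.png

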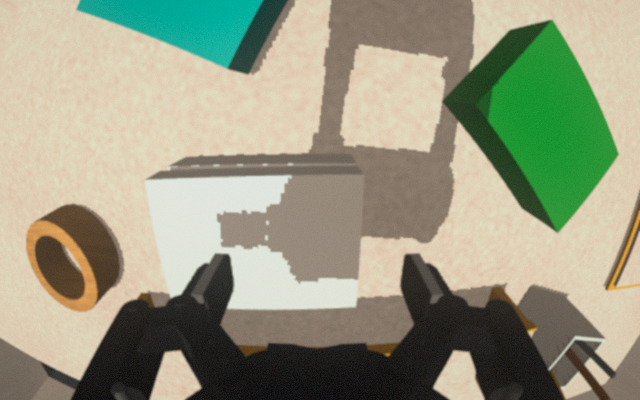

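The wrist view shows the tool still ~4 cm left (+y) of the box centre, with the camera on the robot side. I'll shift it over.

```bash
python3 -m jog '1 1.8 -3.9 0 0 0 0;1 0 0 0 0 0 0;1 0 0 -1 0 0 0;1 0 0 -1 0 0 0;1 0 0 -0.5 0 0 0;1 0 0 0 0 0 0'
```

```text
time_s: 2.82
tool_pos: [0.573, 0.0169, 0.2499]
tcp_rot: [180.0, -0.1, -173.7]
force: [-0.1, 0.3, 0.2]
opening: 0.0855
grip_force: 0.0
```

```bash
for i in 1; do python3 -m jog '1 0 0 -0.3 0 0 0;1 0 0 -0.3 0 0 0;1 0 0 -0.3 0 0 0;1 0 0 0 0 0 0'; python3 -m jog '1 0 0 -0.3 0 0 0;1 0 0 -0.2 0 0 0;1 0 0 0 0 0 0';done
```

```text
time_s: 3.32
tool_pos: [0.5734, 0.0165, 0.2417]
tcp_rot: [180.0, -0.0, -173.7]
force: [0.4, -0.0, -0.2]
opening: 0.0849
grip_force: 0.0
time_s: 3.7
tool_pos: [0.5735, 0.0165, 0.2367]
tcp_rot: [180.0, -0.0, -173.7]
force: [-0.2, -0.1, 0.4]
opening: 0.0856
grip_force: 0.0
```

```bash
python3 -m jog '1 0 0 -0.2 0 0 0;1 0 0 -0.2 0 0 0;1 0 0 0 0 0 0';  python3 -m jog '1 0 0 -0.2 0 0 0;1 0 0 -0.2 0 0 0;1 0 0 0 0 0 0'; python3 -m jog '1 0 0 -0.2 0 0 0;1 0 0 0 0 0 0'
```

```text
time_s: 4.08
tool_pos: [0.5735, 0.0165, 0.2327]
tcp_rot: [180.0, -0.0, -173.7]
force: [-0.1, -1.2, -0.0]
opening: 0.0853
grip_force: 0.0
time_s: 4.45
tool_pos: [0.5738, 0.0165, 0.2292]
tcp_rot: [-180.0, 0.0, -173.7]
force: [-0.9, -0.1, 3.1]
opening: 0.0856
grip_force: 1.6
time_s: 4.7
tool_pos: [0.5737, 0.0165, 0.227]
tcp_rot: [-180.0, 0.0, -173.7]
force: [-0.6, -1.1, 3.7]
opening: 0.0858
grip_force: 1.6
```

```bash
python3 -m jog '1 0 0 -0.3 0 0 0;1 0 0 0 0 0 0';  python3 -m jog '1 0 0 -0.2 0 0 0;1 0 0 0 0 0 0'; python3 -m jog '1 0 0 -0.2 0 0 0;1 0 0 0 0 0 0'; python3 -m jog '1 0 0 -0.1 0 0 0;1 0 0 0 0 0 0'
```

```text
time_s: 4.95
tool_pos: [0.5738, 0.0163, 0.224]
tcp_rot: [-180.0, 0.0, -173.7]
force: [-0.1, -1.8, 3.3]
opening: 0.0851
grip_force: 1.8
time_s: 5.2
tool_pos: [0.5738, 0.016, 0.2221]
tcp_rot: [-179.9, 0.0, -173.7]
force: [-0.7, -3.1, 4.4]
opening: 0.0856
grip_force: 2.2
time_s: 5.45
tool_pos: [0.5739, 0.0159, 0.2203]
tcp_rot: [-179.9, 0.0, -173.7]
force: [0.5, -4.0, 5.1]
opening: 0.0855
grip_force: 2.8
time_s: 5.7
tool_pos: [0.574, 0.0158, 0.2202]
tcp_rot: [-179.9, 0.0, -173.7]
force: [-2.9, -6.4, 11.1]
opening: 0.0855
grip_force: 5.8
```

```bash
python3 -m jog '1 0 0 -0.1 0 0 0;1 0 0 0 0 0 0';  python3 -m jog '1 0 0 -0.1 0 0 0;1 0 0 0 0 0 0'; python3 -m jog '1 0 0 -0.1 0 0 0;1 0 0 0 0 0 0'
```

```text
time_s: 5.95
tool_pos: [0.574, 0.0158, 0.2202]
tcp_rot: [-179.9, 0.0, -173.7]
force: [-5.6, -5.1, 17.3]
opening: 0.0856
grip_force: 8.7
time_s: 6.2
tool_pos: [0.5741, 0.0158, 0.2202]
tcp_rot: [-179.9, 0.0, -173.7]
force: [-8.9, -5.8, 23.5]
opening: 0.0855
grip_force: 11.7
time_s: 6.45
tool_pos: [0.5741, 0.0158, 0.2201]
tcp_rot: [-179.9, 0.0, -173.7]
force: [-11.0, -6.3, 29.7]
opening: 0.0852
grip_force: 14.8
```

```bash
python3 -m jog '1 0 0 0.5 0 0 0;1 0 0 1.5 0 0 0;1 0 0 3 0 0 0;1 -4.5 -0.5 3 0 0 0;1 -4.5 -0.7 0 0 0 0;1 -6 0 0 0 0 0;1 -6 0 0 0 0 0;1 0 0 0 0 0 0;1 0 0 0 0 0 0';python3 - <<'E'
from h import *
im,P=cloud("top");cv2.imwrite("pics/t3.png",im[...,::-1])
v,u=np.mgrid[:400,:640]
m=(u>290)&(u<365)&(v>165)&(v<222)&(P[...,2]>.05)&(P[...,2]<.09)
Q=P[m];print(len(Q),Q.mean(0),cv2.minAreaRect((Q[:,:2]*1000).astype(np.float32)))
A=np.c_[Q[:,:2]-Q[:,:2].mean(0),np.ones(len(Q))];print(np.linalg.lstsq(A,Q[:,2],rcond=None)[0])
z=np.load("top1.npz")["P"];m=(u>315)&(u<395)&(v>230)&(v<300)&(z[...,2]>.05);print(cv2.boxPoints(cv2.minAreaRect((z[m][:,:2]*1000).astype(np.float32))))
im,P=cloud("side");cv2.imwrite("pics/s3.png",cv2.resize(im[160:280,250:400,::-1],None,fx=5,fy=5))
E
```

```text
time_s: 7.58
tool_pos: [0.364, 0.0046, 0.2966]
tcp_rot: [-180.0, 0.1, -173.7]
force: [-0.2, -0.3, 0.5]
opening: 0.0855
grip_force: 0.0
2152 [0.5738281  0.0168833  0.06003719] ((574.1951293945312, 16.823802947998047), (100.35105895996094, 140.00523376464844), 6.670499801635742)
[ 0.0002523  -0.00538655  0.06003719]
[[ 317.41138   -103.13763  ]
 [ 410.68732   -138.95108  ]
 [ 461.2193      -7.3406906]
 [ 367.94336     28.472763 ]]
```

View pics/s3.png

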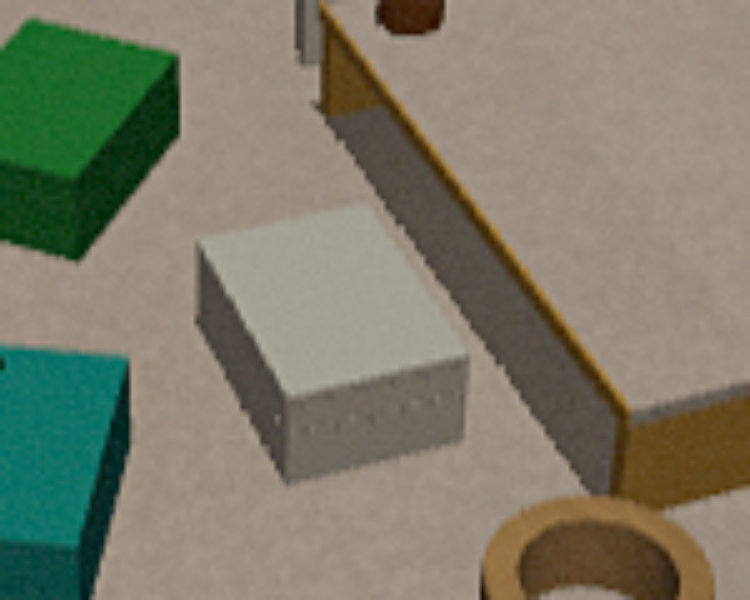

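The picture shows no gold neck any more. The residual tilt of 0.005 rad may be depth bias, so I'll check it against the decoys.

```bash
python3 - <<'E'
from h import *
v,u=np.mgrid[:400,:640]
S=[cloud("top")[1] for _ in range(6)]
for n,(a,b,c,d) in dict(white=(290,365,165,222),green=(200,280,195,270),turq=(345,395,230,300)).items():
  for P in S:
    m=(u>a)&(u<b)&(v>c)&(v<d)&(P[...,2]>.05)&(P[...,2]<.08)
    Q=P[m];A=np.c_[Q[:,:2]-Q[:,:2].mean(0),np.ones(len(Q))];print(n,np.linalg.lstsq(A,Q[:,2],rcond=None)[0].round(4))
E
```

```text
white [ 0.0005 -0.0083  0.0601]
white [ 0.0014 -0.004   0.0601]
white [ 0.0011 -0.004   0.0601]
white [ 0.0015 -0.0064  0.06  ]
white [ 0.0012 -0.0062  0.0601]
white [-0.0003 -0.0049  0.06  ]
green [-0.0025  0.0037  0.0603]
green [ 0.0021 -0.0013  0.0602]
green [-0.0014  0.003   0.0602]
green [-0.0021 -0.0005  0.0601]
green [-0.0017  0.003   0.0602]
green [0.0002 0.0033 0.0603]
turq [ 0.0053 -0.0013  0.0598]
turq [0.0027 0.0007 0.0599]
turq [-0.003   0.0067  0.0598]
turq [ 0.0053 -0.0006  0.0598]
turq [-0.0034  0.0067  0.0598]
turq [-0.0029  0.0058  0.0598]
```

```bash
python3 -m jog '0 5.4 -1 0 0 0 0;0 5.4 -1 0 0 0 0;0 5.4 -1 0 0 0 0;0 5.4 -1.2 0 0 0 0;0 0 0 -2 0 0 0;0 0 0 -2 0 0 0;0 0 0 -1.4 0 0 0;0 0 0 0 0 0 0'
```

```text
time_s: 8.98
tool_pos: [0.5776, -0.0371, 0.2398]
tcp_rot: [179.9, -0.3, -173.7]
force: [0.2, 0.3, 0.2]
opening: 0.0001
grip_force: 0.0
```

```bash
python3 -m jog '0 0 0 -0.3 0 0 0;0 0 0 -0.2 0 0 0;0 0 0 0 0 0 0';python3 -m jog '0 0 0 -0.2 0 0 0;0 0 0 0 0 0 0';python3 -m jog '0 0 0 -0.1 0 0 0;0 0 0 0 0 0 0'
```

```text
time_s: 9.35
tool_pos: [0.5797, -0.0375, 0.2375]
tcp_rot: [-180.0, 0.1, -173.7]
force: [0.2, -1.3, 0.5]
opening: -0.0003
grip_force: 0.0
time_s: 9.6
tool_pos: [0.5796, -0.0375, 0.2349]
tcp_rot: [180.0, -0.0, -173.7]
force: [-0.7, 1.3, -0.1]
opening: 0.0
grip_force: 0.0
time_s: 9.85
tool_pos: [0.5795, -0.0375, 0.2338]
tcp_rot: [180.0, -0.0, -173.7]
force: [-0.6, -0.6, -0.2]
opening: 0.0004
grip_force: 0.0
```

```bash
for i in 1; do python3 -m jog '0 0 0 -0.1 0 0 0;0 0 0 0 0 0 0';python3 -m jog '0 0 0 -0.1 0 0 0;0 0 0 0 0 0 0';python3 -m jog '0 0 0 -0.1 0 0 0;0 0 0 0 0 0 0'; done | grep -E "tool|force:"
```

```text
tool_pos: [0.5797, -0.0375, 0.2335]
force: [-2.0, -0.3, 4.3]
grip_force: 2.0
tool_pos: [0.5797, -0.0375, 0.2334]
force: [-4.3, 0.0, 10.8]
grip_force: 5.1
tool_pos: [0.5798, -0.0375, 0.2334]
force: [-7.3, -0.0, 15.7]
grip_force: 8.0
```

```bash
(python3 -m jog '0 0 0 -0.2 0 0 0;0 0 0 0 0 0 0'; python3 -m jog '0 0 0 0.7 0 0 0;0 0 0 0.7 0 0 0;0 -0.6 5.5 0 0 0 0;0 -0.6 5.3 0 0 0 0;0 0 0 0 0 0 0;0 0 0 -0.7 0 0 0;0 0 0 0 0 0 0' ;python3 -m jog '0 0 0 -0.1 0 0 0;0 0 0 0 0 0 0';python3 -m jog '0 0 0 -0.1 0 0 0;0 0 0 0 0 0 0';python3 -m jog '0 0 0 -0.1 0 0 0;0 0 0 0 0 0 0') | grep -E "tool|force:"
```

```text
tool_pos: [0.5799, -0.0376, 0.2333]
force: [-11.8, 1.2, 27.1]
grip_force: 13.7
tool_pos: [0.5672, 0.0695, 0.2348]
force: [0.6, -0.3, -0.6]
grip_force: 0.0
tool_pos: [0.5677, 0.0697, 0.2349]
force: [-0.1, 1.3, 0.5]
grip_force: 0.0
tool_pos: [0.5676, 0.0703, 0.234]
force: [-0.2, -0.3, 0.7]
grip_force: 0.0
tool_pos: [0.5677, 0.0705, 0.2335]
force: [-1.9, -0.3, 4.1]
grip_force: 1.9
```

Both ends stop at the same height (0.2335), so the lid is level. I'll give a final press here, then back off for the push with open fingers.

```bash
(python3 -m jog '0 0 0 -0.3 0 0 0;0 0 0 0 0 0 0'; python3 -m jog '1 0 0 0.7 0 0 0;1 0 0 2 0 0 0;1 0 0 2 0 0 0;1 -4.5 -2.9 0 0 0 0.5;1 -4.3 -2.9 0 0 0 0.5;1 0 0 0 0 0 0;1 0 0 0 0 0 0') | grep -E "tool|force:|time"
```

```text
time_s: 12.72
tool_pos: [0.5679, 0.0705, 0.2333]
force: [-9.6, -1.2, 22.5]
grip_force: 11.0
time_s: 13.6
tool_pos: [0.4804, 0.0125, 0.2783]
force: [0.2, 1.1, -0.1]
grip_force: 0.0
```

```bash
(python3 -m jog '1 -1.8 -0.8 0 1.2 -9.9 0;1 0 0 0 0 0 0;1 0 0 -3 0 0 0;1 0 0 -4 0 0 0;1 0 0 -2 0 0 0;1 0 0 -1 0 0 0;1 0 0 0 0 0 0;1 0 0 0 0 0 0') | grep -E "tool|force:|time|rot"
python3 - <<'E'
from h import *
im,_=read_camera("side");cv2.imwrite("pics/s4.png",cv2.resize(im[140:290,220:420,::-1],None,fx=4,fy=4))
E
```

```text
time_s: 14.6
tool_pos: [0.4628, 0.0046, 0.178]
tcp_rot: [-179.9, 10.1, -172.7]
force: [-0.0, -0.8, -0.1]
grip_force: 0.0
```

View pics/s4.png

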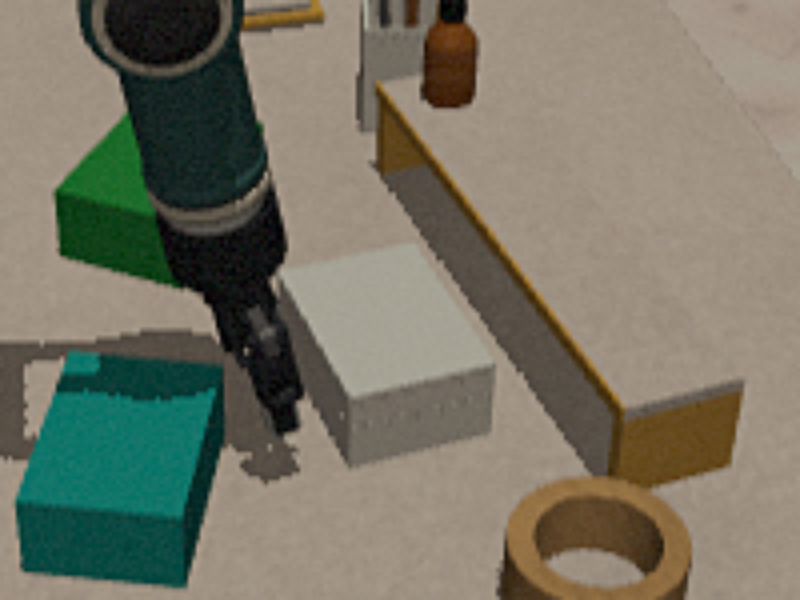

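The fingers stand between the boxes, clear of the turquoise one and facing the white box's front face. I'll start pushing along the riser's x.

```bash
(python3 -m jog '1 0.8 0.1 0 0 0 0;1 0.6 0.1 0 0 0 0;1 0.4 0.05 0 0 0 0;1 0.3 0.05 0 0 0 0;1 0.3 0.05 0 0 0 0';python3 -m jog '1 0.4 0.05 0 0 0 0.3;1 0.4 0.05 0 0 0 0.3;1 0.4 0.05 0 0 0 0;1 0.4 0.05 0 0 0 0;1 0.4 0.05 0 0 0 0;1 0.4 0.05 0 0 0 0;1 0.4 0.05 0 0 0 0;1 0.4 0.05 0 0 0 0') | grep -E "tool|force:|time|rot"
python3 - <<'E'
from h import *
im,P=cloud("top");v,u=np.mgrid[:400,:640]
m=(u>285)&(u<370)&(v>140)&(v<225)&(P[...,2]>.05)&(P[...,2]<.068)&(im.min(-1)>90)
m=cv2.morphologyEx(m.astype(np.uint8),cv2.MORPH_OPEN,np.ones((3,3)))>0
print(cv2.minAreaRect((P[m][:,:2]*1000).astype(np.float32)))
cv2.imwrite("pics/t5.png",cv2.resize(im[100:250,210:410,::-1],None,fx=4,fy=4))
E
```

```text
time_s: 15.28
tool_pos: [0.4857, 0.008, 0.1768]
tcp_rot: [-179.9, 10.0, -172.7]
force: [-0.7, 0.2, -0.5]
grip_force: 0.0
time_s: 16.27
tool_pos: [0.5162, 0.012, 0.1763]
tcp_rot: [-180.0, 9.7, -172.1]
force: [-6.8, -0.5, 5.5]
grip_force: 3.4
((602.204345703125, 21.74744415283203), (100.63301086425781, 140.22866821289062), 7.9071478843688965)
```

View pics/t5.png

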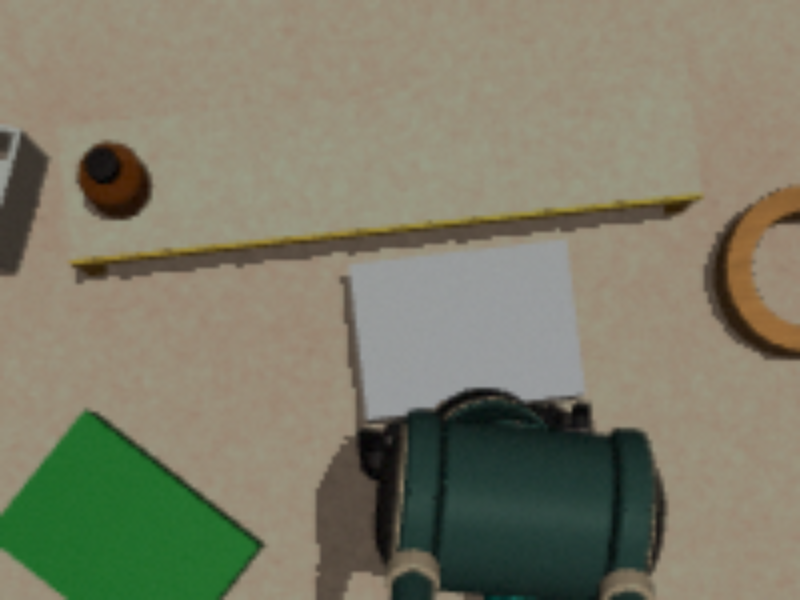

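Box yaw is 7.9°, following the tool, and it sits parallel to the riser front edge at image y ≈ 200–265, well between the panels. I'll continue.

```bash
(python3 -m jog '1 0.5 0.06 0 0 0 -0.3;1 0.5 0.07 0 0 0 0;1 0.5 0.06 0 0 0 0;1 0.5 0.07 0 0 0 0;1 0.5 0.06 0 0 0 0;1 0.5 0.07 0 0 0 0;1 0.5 0.06 0 0 0 0;1 0.5 0.07 0 0 0 0';python3 -m jog '1 0.5 0.06 0 0 0 0;1 0.5 0.07 0 0 0 0;1 0.5 0.06 0 0 0 0;1 0.5 0.07 0 0 0 0;1 0.5 0.06 0 0 0 0;1 0.5 0.07 0 0 0 0;1 0.5 0.06 0 0 0 0;1 0 0 0 0 0 0') | grep -E "tool|force:|time|rot"
```

```text
time_s: 17.32
tool_pos: [0.558, 0.0172, 0.177]
tcp_rot: [-179.9, 10.0, -172.4]
force: [-2.2, -1.7, -1.9]
grip_force: 1.0
time_s: 18.32
tool_pos: [0.5935, 0.0218, 0.1774]
tcp_rot: [-179.9, 10.1, -172.4]
force: [-0.3, 0.6, -0.5]
grip_force: 0.2
```

```bash
(python3 -m jog '1 0.3 0.04 0 0 0 0;1 0.3 0.04 0 0 0 0;1 0 0 0 0 0 0';python3 -m jog '1 0.2 0.03 0 0 0 0;1 0 0 0 0 0 0';python3 -m jog '1 0.2 0.03 0 0 0 0;1 0 0 0 0 0 0';python3 -m jog '1 0.1 0.01 0 0 0 0;1 0 0 0 0 0 0') | grep -E "tool|force:|time|rot"
```

```text
time_s: 18.7
tool_pos: [0.5986, 0.0225, 0.1773]
tcp_rot: [-179.9, 10.0, -172.4]
force: [-4.0, -0.8, 2.0]
grip_force: 1.8
time_s: 18.95
tool_pos: [0.6004, 0.0228, 0.1772]
tcp_rot: [-179.9, 9.9, -172.4]
force: [-5.1, -0.4, 3.0]
grip_force: 2.6
time_s: 19.2
tool_pos: [0.6024, 0.0231, 0.1771]
tcp_rot: [-179.9, 10.0, -172.4]
force: [-4.1, -1.1, 3.7]
grip_force: 2.4
time_s: 19.45
tool_pos: [0.6033, 0.0232, 0.177]
tcp_rot: [-179.9, 9.9, -172.4]
force: [-6.1, -1.1, 3.7]
grip_force: 2.8
```

```bash
(for i in 1; do python3 -m jog '1 0.1 0.01 0 0 0 0;1 0 0 0 0 0 0';python3 -m jog '1 0.1 0.02 0 0 0 0;1 0 0 0 0 0 0';python3 -m jog '1 0.1 0.01 0 0 0 0;1 0 0 0 0 0 0';python3 -m jog '1 0.1 0.01 0 0 0 0;1 0 0 0 0 0 0'; done) | grep -E "tool|force:|rot"
```

```text
tool_pos: [0.6043, 0.0233, 0.177]
tcp_rot: [-179.9, 9.9, -172.4]
force: [-4.3, -0.8, 2.3]
grip_force: 2.6
tool_pos: [0.6054, 0.0235, 0.177]
tcp_rot: [-179.9, 9.9, -172.4]
force: [-5.3, -1.0, 3.7]
grip_force: 2.5
tool_pos: [0.6063, 0.0236, 0.177]
tcp_rot: [-179.9, 9.9, -172.4]
force: [-5.5, -1.0, 3.3]
grip_force: 2.6
tool_pos: [0.6074, 0.0237, 0.177]
tcp_rot: [-179.9, 9.9, -172.4]
force: [-5.1, -0.5, 3.5]
grip_force: 2.5
```

```bash
(for i in 1; do python3 -m jog '1 0.1 0.01 0 0 0 0;1 0 0 0 0 0 0';python3 -m jog '1 0.1 0.02 0 0 0 0;1 0 0 0 0 0 0';python3 -m jog '1 0.1 0.01 0 0 0 0;1 0 0 0 0 0 0'; done) | grep -E "tool|force:|rot"
```

```text
tool_pos: [0.6081, 0.0238, 0.177]
tcp_rot: [-179.9, 9.9, -172.4]
force: [-7.6, -1.5, 5.4]
grip_force: 3.6
tool_pos: [0.6085, 0.0239, 0.177]
tcp_rot: [-179.9, 9.8, -172.4]
force: [-10.9, -1.5, 8.7]
grip_force: 5.4
tool_pos: [0.6088, 0.0239, 0.1769]
tcp_rot: [-180.0, 9.7, -172.4]
force: [-13.8, -2.4, 11.3]
grip_force: 6.8
```

```bash
(python3 -m jog '1 0.1 0.01 0 0 0 0;1 0 0 0 0 0 0';python3 -m jog '1 0.1 0.02 0 0 0 0;1 0 0 0 0 0 0';python3 -m jog '1 0.1 0.01 0 0 0 0;1 0 0 0 0 0 0';python3 -c "
from h import *
print(get_state()['wrist_torque'])"; python3 -m jog '1 -0.5 -0.06 0 0 0 0;1 -1.5 -0.2 0 0 0 0;1 -3 -0.4 0 0 0 0;1 -2 -0.3 4 0 0 0;1 -4 0 4 0 0 0;1 -5 0 3 0 0 0;1 -5 0 2 0 0 0;1 -5 0 0 0 0 0;1 0 0 0 0 0 0') | grep -E "tool|force:|rot|\["
python3 - <<'E'
from h import *
v,u=np.mgrid[:400,:640]
im,P=cloud("top")
cv2.imwrite("pics/t6.png",cv2.resize(im[100:250,210:410,::-1],None,fx=4,fy=4))
m=(u>215)&(u<392)&(v>150)&(v<200)&(P[...,2]>.05)&(P[...,2]<.07)&(im.min(-1)>120);Q=P[m]
print("front strip",Q.mean(0),cv2.minAreaRect((Q[:,:2]*1000).astype(np.float32)))
# riser trim line, before/after (colour)
for I,PP in((np.load("top1.npz")["im"],np.load("top1.npz")["P"]),(im,P)):
    h=cv2.cvtColor(I,cv2.COLOR_RGB2HSV);g=(h[...,1]>130)&(h[...,0]>20)&(h[...,0]<32)&(u>225)&(u<390)&(v>140)&(v<175)
    print(g.sum(),np.polyfit(u[g],v[g],1))
for n,(a,b,c,d) in dict(pot=(170,222,115,170),tape=(385,440,140,195)).items():
    m=(u>a)&(u<b)&(v>c)&(v<d)&(P[...,2]>.03);print(n,cv2.minAreaRect((P[m][:,:2]*1000).astype(np.float32))[0])
E
```

```text
tool_pos: [0.6092, 0.0239, 0.1765]
tcp_rot: [-180.0, 9.5, -172.4]
force: [-16.9, -3.2, 11.8]
grip_force: 7.9
tool_pos: [0.6095, 0.024, 0.1765]
tcp_rot: [-180.0, 9.4, -172.4]
force: [-19.2, -3.8, 16.4]
grip_force: 9.7
tool_pos: [0.6099, 0.024, 0.1762]
tcp_rot: [-180.0, 9.3, -172.4]
force: [-20.3, -3.7, 17.1]
grip_force: 10.5
[-0.60151646  2.69655503 -0.20420745]
tool_pos: [0.3506, 0.015, 0.3065]
tcp_rot: [-179.9, 10.1, -172.4]
force: [0.5, 1.3, 0.4]
grip_force: 0.0
front strip [0.65570705 0.02848997 0.05995972] ((654.6461181640625, 50.93187713623047), (27.311674118041992, 183.39617919921875), 4.4966278076171875)
218 [-1.05573706e-01  1.89349422e+02]
222 [-1.05563243e-01  1.89359112e+02]
pot (685.8087158203125, 348.45672607421875)
tape (647.9155883789062, -199.71316528320312)
```

View pics/t6.png

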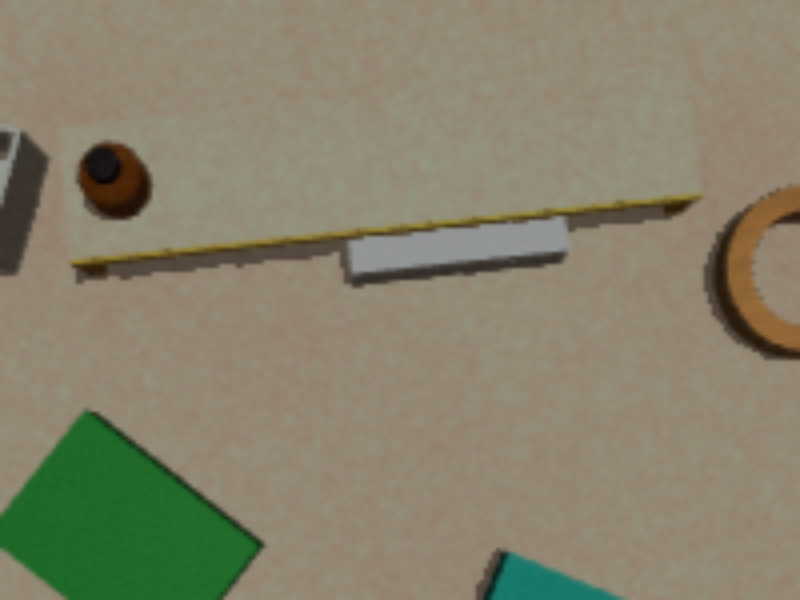

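The box is in with an even strip showing (x 350–567, y 217–280), and the riser, pot, tape and flacon haven't moved. One last check: squareness and the gap along the front edge.

```bash
python3 - <<'E'
from h import *
K=[]
for _ in range(3):
    im,P=cloud("top");f=[];e=[]
    for c in range(301,349):
        r=[q for q in range(150,176) if .05<P[q,c,2]<.068 and im[q,c].min()>110]
        if r: f.append(P[max(r),c,:2]*1000)
        # board front
        r=[q for q in range(120,176) if .069<P[q,c,2]<.086]
        if r: e.append(P[max(r),c,:2]*1000)
    o=[]
    for a in(f,e):
        a=np.array(a);k=np.polyfit(a[:,1],a[:,0],1);o+=[np.degrees(np.arctan(k[0])),np.polyval(k,28)]
    print(np.round(o,2),"gap",(o[3]-o[1])*.991, np.nanmedian(P[163:167,310:345,2]))
E
```

```text
[ -7.7  646.25  -7.52 667.08] gap 20.640736016094774 0.05864245376097141
[ -7.66 646.26  -7.57 666.93] gap 20.47833423824056 0.05844343950493938
[ -7.55 646.19  -7.54 666.88] gap 20.512423476709703 0.058777261371874376
```

```bash
python3 -c "
from cell import *
print(finish_job())"
```

```text
the job is handed in; nothing more can be done
None
```

The job is handed in (result not shown): the lid is pressed home, with both ends stopping at the same height, and the box was slid under the riser until it stopped firmly, within about 0.2° of square; riser, pen pot and tape measured unmoved, and the flacon looked unmoved; the box front measured about 21 mm out rather than the expected 25 mm, which I put down to measurement error.

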